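# Set the coating gauge and hold its probe square on the marked spot

### The job

Check the paint on the sloping flange of the grey bracket: first turn the meter's selector knob clockwise until its pointer is at the long index mark and leave it there, then take the probe out of its stand and hold it with its sprung tip on the centre of the ringed cross, square to the sloping face. Press gently, so that the tip is pushed about half-way into the probe and never to its stop, and finish while still holding the probe there at rest; do not shift the tools and parts lying around.

Things in the scene. Friction and masses are not known exactly. Their poses are not given: they have to be found in the camera images.
- selector (a joint): angle of the meter's selector knob, growing clockwise seen from above; 0 = pointer toward the meter's left side (+y of the meter), at the first of seven marks 30 degrees (0.524) apart; the long index mark is the fifth, at 2.094 (120 degrees); range 0 to 3.14. It stays where it is left (friction about 0.03 N m)
- knob_grip (a point): point on the knob's vertical axis, 64 mm above the table, in the knob's bar grip. The bar is black, 40 mm long, 14 mm wide, from 48 to 74 mm above the table; it stands on a black round skirt 48 mm across whose top is 48 mm above the table. The point turns with the knob: its y axis lies along the bar and points the way the pointer (white line) does, z up
- meter: fixed grey bench meter, a flat box 125 x 110 mm, its top 41 mm above the table, with a black-framed display window along its far edge and white marks round the far half of the knob, one much longer than the others; origin on the table under its centre, x toward the display side, z up. The knob's axis is 18 mm from the centre away from the display
- stand: fixed round stand that holds the probe upright: dark foot 84 mm across, aluminium post 60 mm across narrowing to 54 mm at the top, 48 mm high, with a hole 25 mm across and about 45 mm deep; origin on the table under its axis, z up
- probe: the loose gauge probe, about 0.13 kg, 126 mm long with its tip; its axis is its z, tip toward -z. Origin at the foot of its aluminium nose (18 mm across, 25 mm long); above the nose a collar 34 mm across, then a round black grip 24 mm across from 33 to 111 mm above the origin. In the stand it is upright, the collar rests on the post and the origin is 23 mm above the table. It lifts straight out and its tip clears the stand after 40 mm
- probe_grip (a point): middle of the part of the black grip that is free to take, on the probe's axis, 71 mm above the probe's origin and 86 mm above the end of its extended tip; 94 mm above the table while in the stand; z along the axis, away from the tip
- probe_end (a point): end of the probe's sprung steel tip (a pin 8 mm across), on the axis, 15 mm beyond the nose when extended; its z is the probe's axis, away from the tip
- tip (a joint): how far the sprung tip is pushed into the probe, 0 (extended) to 0.012 m (at its stop); the spring pushes with about 1 N at first contact, 3.2 N half-way, 5.3 N at the stop
- bracket: fixed grey painted steel bracket, base plate 130 x 110 x 8 mm, with a sloping flange 104 x 92 x 8 mm on ribs, its centre 58 mm above the table; origin on the table under the centre, z up. The flange rises by 20 degrees toward the bracket's +x
- mark (a point): the marked spot: centre of a dark cross within a ring 28 mm across, on the upper face of the bracket's sloping flange, about 60 mm above the table (four plain dark bolt holes 10 mm across near the corners are not it); z is the outward normal of the sloping face, 20 degrees from vertical
- marker: black and blue marker pen, 131 mm long, 18 mm thick, along its y, a loose bystander to be left where it lies; origin at its underside
- wrench_10: combination spanner, 140 mm long, 7 mm thick, along its y, a loose bystander to be left where it lies; origin at its underside
- tape_measure: yellow pocket tape measure, 68 x 83 x 37 mm, a loose bystander to be left where it lies; origin at its underside
- screwdriver_c: small blue screwdriver, 135 mm long, 27 mm high, along its y, a loose bystander to be left where it lies; origin at its underside
- caliper: digital caliper lying flat, 215 mm long, 14 mm thick, along its y, a loose bystander to be left where it lies; origin at its underside
There are look-alikes about, which are no part of the job. What is shaped like the probe but orange is not meant.

How it is judged:
On the way, in this order (a step that is already met when the one before it is completed fails the run):
1. the selector stands at the long index mark while the probe is still in its stand (value of joint selector between 1.9944 and 2.1944 rad and velocity of joint selector between -0.05 and 0.05 rad/s and contact force between the fingers and meter below 0.1 N and horizontal distance between probe and stand below 0.005 m and z of probe in the frame of stand below 0.03 m), for 0.2 s.
2. the probe is lifted out of the stand in the fingers (z of probe_end in the frame of stand above 0.05 m and contact force between the fingers and probe above 2 N), for 0.1 s.
3. the tip is on the mark, square and lightly pressed (value of joint selector between 1.9944 and 2.1944 rad and distance between probe_end and mark below 0.006 m and angle between the z axis of probe_end and the z axis of mark, either way round below 0.15 rad and value of joint tip between 0.0025 and 0.0095 m and contact force between probe and bracket between 0.8 and 8 N and contact force between the fingers and probe above 2 N), for 0.3 s.
At the end, for the whole second after the job is handed in: The selector is within 0.1 rad of the long index mark; the fingers hold the probe at rest with its tip's end within 6 mm of the centre of the ringed cross, its axis within 0.15 rad of the face's normal, the tip pushed in 2.5 to 9.5 mm and pressing on the bracket with 0.8 to 8 N (all of step 3 and linear speed of probe below 0.01 m/s); the arm keeps its last pose, push and grip.
It fails at once if the sprung tip is pushed to its stop (value of joint tip above 0.0118 m).
It fails at once if the probe strikes or presses the bracket hard (over 15 N) (contact force between probe and bracket above 15 N).
It fails at once if a bystander is shifted by more than 20 mm (distance of any of marker, wrench_10, tape_measure, screwdriver_c, caliper from where it was at the start of the episode above 0.02 m).
It also fails if it takes over 48 s, if anything falls off the work surface, if the arm or the gripper's body presses on something with over 40 N, if the wrist force passes 120 N, or if a joint passes its speed limit or range.

### The arm

A 7-joint arm with a two-finger parallel gripper is mounted at the origin on a cart in front of the work surface, level with it; the furniture and walls round the work are solid. World frame = base frame: x ahead of the robot, y to its left, z up, the work surface at z = 0. Lengths are in m, angles in rad, forces in N, time in s.
With the tool pointing down it reaches from about 0.35 to 0.9 m from the base axis. Payload 19.9 kg.
Tool frame: the origin (TCP) lies on the mounting face of the last link; the fingertips stand env.tip_extent ahead of it and the grasp point (between the pads) lies 180 mm ahead of it (env.tip_extent is the distance from the TCP to the fingertips, in m); z points along the fingers, x is the direction in which the jaws open and shut, and the axes are right-handed (so a half turn about z gives the same grasp; the last joint's range is limited). The gripper opens to 94 mm and grips with 3 to 60 N. Pads are 16 mm wide; open, the fingers measure 119 mm over their backs; the gripper's body (75 mm by 177 mm) begins 78 mm behind the grasp point.
Start: joints at [1.165, 0.417, -0.01, 1.614, 0.005, 1.111, -0.053], TCP at [0.223, -0.584, 0.405] pointing down, gripper open.
Joint ranges: [-2.81, 2.81], [-0.39, 2.02], [-1.27, 1.25], [0.06, 2.57], [-1.19, 4.33], [0.19, 2], [-2.82, 2.82]. Speed limits (rad/s): [1.89, 1.89, 2.39, 2.39, 3.01, 3.01, 3.01].

### API

Orientations are given as [roll, pitch, yaw] about the fixed x, y, z axes, in that order (R = Rz(yaw) Ry(pitch) Rx(roll)).
In Python, from cell import env, imaging gives the robot as it stands.
- The arm moves only by the shell command python3 -m creep 'ROWS' [FORCE]. ROWS is JSON, a list of rows, each an object of numbers: "dx", "dy", "dz": the shift along the world's x, y, z in mm; "wx", "wy", "wz": the turn, a rotation vector about the world's x, y, z in degrees; "fingers": the opening in per cent of the stroke, from 0 (shut) to 100 (fully open). In form: [{"dx": .., "dy": .., "dz": .., "wx": .., "wy": .., "wz": .., "fingers": ..}, ...]. A call has 1 to 12 rows; each row is the pose to reach, as a shift and turn from the pose commanded when the call began; what a row does not reach only later rows make up. A row lasts 1/12 s, in which the tool goes at most 41.7 mm and 7.16 degrees, less where a joint would pass 70% of its speed; a pose out of reach is approached as far as the arm can. A call with a gripper value outside its range is refused whole. The fingers move at their own pace and stop on an object; FORCE is the grip in N (left out, the last holds). Time passes only in rows, so rows that repeat a pose let the fingers close. It gives the time, the measured TCP pose, the force and the opening at its end, in the units of the state.
- env.get_state(): the state, without advancing time (a new reading comes with each control period).
- imaging.camera(name): name is "scene" or "top" or "wrist"; returns a dict with "img" (420x560x3 uint8, red, green, blue), "camera_matrix" (3x3 intrinsics, pixels), "world_to_cam" (4x4, takes a point from world to camera coordinates). Camera axes: x right, y down, z forward; pixel columns grow to the right and rows downward; lengths in m; the calibration is good to about 2 mm. A picture is of the moment at which its call begins. There is no depth.
- env.hand_in(): hands the job in, once; it reports no verdict.
The state is a dict: "time": time; "joint_pos": joint angles; "qd": joint speeds; "joint_torque": joint torques, N m; "position": TCP position; "orientation": TCP orientation; "ft_force": force on the tool from outside, world axes, zero at the start; "moment": the same for the moment, N m; "gripper_width": finger opening in m.
Only numpy, scipy, OpenCV 4.12 (cv2) and the standard library are available. Lean on these libraries where they do the work, as an engineer would, in place of code of your own. Each camera call takes 0.05 s, during which the arm holds its last target. There are 200 camera calls.

## Working session

There is one attempt and no reset: what is moved stays moved. The work goes in short steps, Python scripts to look and compute and a shell command to move; the robot and the scene stay as the last step left them, time stands still between calls to the robot, and variables do not carry over. Pictures are saved under pics/ and viewed, on a budget of 10 in all, crops included, one or two more only if the job needs it, and the job is handed in when it is done.

```bash
mkdir -p pics
cat > h.py <<'E'
import cv2,numpy as np
from cell import env,imaging
def snap(n,f):
    c=imaging.camera(n); cv2.imwrite('pics/'+f+'.png',c['img'][:,:,::-1]); np.savez('pics/'+f+'.npz',K=c['camera_matrix'],T=c['world_to_cam']); return c
def ray(f,u,v,z):
    d=np.load('pics/'+f+'.npz');K,T=d['K'],d['T'];R,t=T[:3,:3],T[:3,3]
    o=-R.T@t; r=R.T@np.linalg.inv(K)@[u,v,1]; return o+r*(z-o[2])/r[2]
def proj(f,p):
    d=np.load('pics/'+f+'.npz');K,T=d['K'],d['T'];q=K@(T[:3,:3]@np.array(p)+T[:3,3]);return q[:2]/q[2]
def crop(f,u0,v0,u1,v1,s,o):
    cv2.imwrite('pics/'+o+'.png',cv2.resize(cv2.imread('pics/'+f+'.png')[v0:v1,u0:u1],None,fx=s,fy=s,interpolation=cv2.INTER_CUBIC))
E
python3 - <<'E'
from h import *
a=snap('top','top0')['img'];b=snap('scene','sc0')['img']
cv2.imwrite('pics/both.png',np.vstack([cv2.resize(x,(400,300)) for x in (a,b)])[:,:,::-1])
print(env.tip_extent,env.get_state())
E
```

```text
0.1992 {'time': 0.1, 'joint_pos': array([ 1.16448811,  0.41787339, -0.01031175,  1.61407679,  0.00467343,
        1.1107321 , -0.05299599]), 'qd': array([-0.00096417, -0.00194285,  0.00141686, -0.00132679, -0.00058141,
       -0.00039717,  0.00097412]), 'joint_torque': array([ 2.80232103e-03, -8.52581120e+01,  6.39956072e-01, -4.26698899e+01,
       -4.90322302e-02,  1.63322955e-02,  1.18132789e-04]), 'position': array([ 0.22295194, -0.58375454,  0.40412885]), 'orientation': array([ 3.14153555e+00,  1.06402446e-03, -1.20598011e+00]), 'ft_force': array([ 0.01764056,  0.1947091 , -0.37352241]), 'moment': array([-0.03202434,  0.00688034, -0.00875264]), 'gripper_width': 0.09368146856618043}
```

View pics/top0.png

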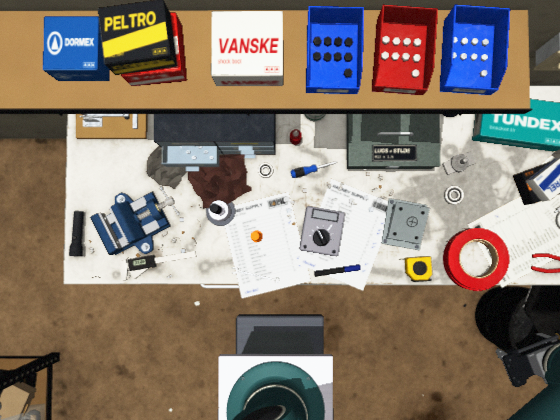

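View pics/sc0.png

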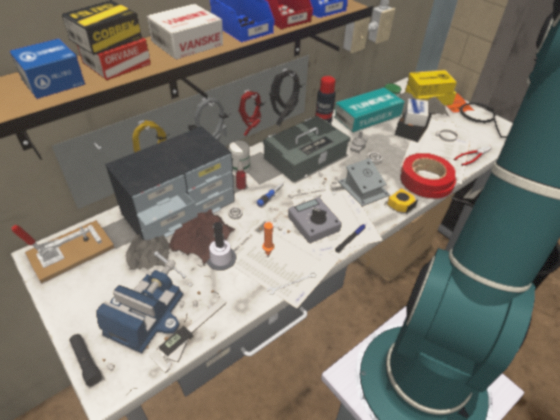

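The top view shows the stand with the black probe at (220,211). The orange look-alike is at (257,237), the meter knob at (320,237) and the bracket mark at about (411,222). The wrench, tape, screwdriver, marker and caliper lie around these. I choose the black probe in the aluminium stand. Next is a close crop.

Run:
```python
from h import *
crop('top0',195,175,445,300,3.2,'c1')
for n,u,v,z in [('stand',220,211,.048),('probe top',217,207,.134),('knob',320,237,.064),('mark',411,222,.06),('orange',257,237,.03)]: print(n,ray('top0',u,v,z).round(3))
d=np.load('pics/top0.npz');print(-d['T'][:3,:3].T@d['T'][:3,3])
```

```text
stand [0.552 0.152 0.048]
probe top [0.557 0.148 0.134]
knob [ 0.481 -0.121  0.064]
mark [ 0.522 -0.367  0.06 ]
orange [0.482 0.051 0.03 ]
[ 0.46064485 -0.03813056  1.42869154]
```

View pics/c1.png

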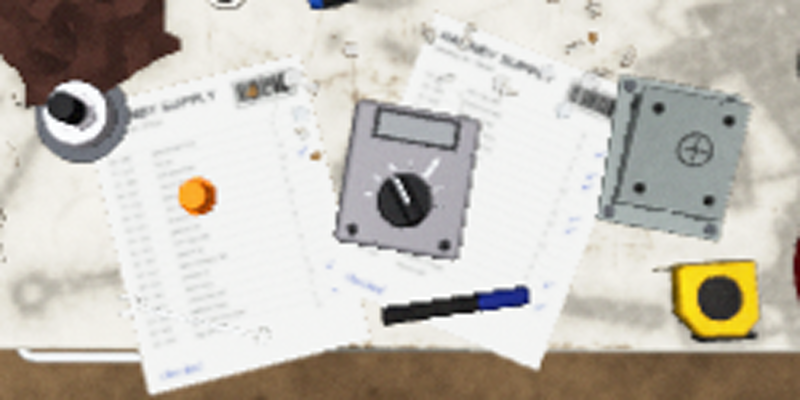

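Crop: the knob is at top px (321,237) with its pointer up-left, at about 48° of selector. The long mark is up-right and the cross is at (412,221.6). The probe is black in an aluminium stand, and the orange thing is a decoy. I'll move above the knob.

```bash
python3 -m creep '[{"dx":20,"dy":35,"dz":0,"wz":6},{"dx":40,"dy":70,"dz":0,"wz":12},{"dx":60,"dy":105,"dz":0,"wz":12},{"dx":80,"dy":140,"dz":0,"wz":12},{"dx":100,"dy":175,"dz":0,"wz":12},{"dx":120,"dy":210,"dz":0,"wz":12},{"dx":140,"dy":245,"dz":0,"wz":12},{"dx":160,"dy":280,"dz":0,"wz":12},{"dx":180,"dy":315,"dz":0,"wz":12},{"dx":200,"dy":350,"dz":0,"wz":12},{"dx":220,"dy":385,"dz":0,"wz":12},{"dx":235,"dy":418,"dz":0,"wz":12}]' && python3 -m creep '[{"dx":12,"dy":22,"dz":0},{"dx":23,"dy":44,"dz":0},{"dx":23,"dy":44,"dz":-30},{"dx":23,"dy":44,"dz":-50},{"dx":23,"dy":44,"dz":-50},{"dx":23,"dy":44,"dz":-50},{"dx":23,"dy":44,"dz":-50}]'
python3 - <<'E'
from h import *
snap('wrist','w1');print(proj('w1',[.481,-.122,.074]),proj('w1',[.481,-.122,.048]));print(env.get_state()['orientation'])
E
```

```text
invalid input at $[0]: expected keys dx, dy, dz, wx, wy, wz, fingers
```

All keys are required in every row.

```bash
python3 -m creep '[{"dx":20,"dy":35,"dz":0,"wx":0,"wy":0,"wz":6,"fingers":100},{"dx":40,"dy":70,"dz":0,"wx":0,"wy":0,"wz":12,"fingers":100},{"dx":80,"dy":140,"dz":0,"wx":0,"wy":0,"wz":12,"fingers":100},{"dx":120,"dy":210,"dz":0,"wx":0,"wy":0,"wz":12,"fingers":100},{"dx":160,"dy":280,"dz":0,"wx":0,"wy":0,"wz":12,"fingers":100},{"dx":200,"dy":350,"dz":0,"wx":0,"wy":0,"wz":12,"fingers":100},{"dx":235,"dy":420,"dz":0,"wx":0,"wy":0,"wz":12,"fingers":100},{"dx":258,"dy":462,"dz":0,"wx":0,"wy":0,"wz":12,"fingers":100},{"dx":258,"dy":462,"dz":0,"wx":0,"wy":0,"wz":12,"fingers":100},{"dx":258,"dy":462,"dz":0,"wx":0,"wy":0,"wz":12,"fingers":100},{"dx":258,"dy":462,"dz":0,"wx":0,"wy":0,"wz":12,"fingers":100},{"dx":258,"dy":462,"dz":0,"wx":0,"wy":0,"wz":12,"fingers":100}]' && python3 -m creep '[{"dx":0,"dy":0,"dz":0,"wx":0,"wy":0,"wz":0,"fingers":100},{"dx":0,"dy":0,"dz":-25,"wx":0,"wy":0,"wz":0,"fingers":100},{"dx":0,"dy":0,"dz":-50,"wx":0,"wy":0,"wz":0,"fingers":100},{"dx":0,"dy":0,"dz":-50,"wx":0,"wy":0,"wz":0,"fingers":100},{"dx":0,"dy":0,"dz":-50,"wx":0,"wy":0,"wz":0,"fingers":100}]'
python3 - <<'E'
from h import *
snap('wrist','w1');print(proj('w1',[.481,-.122,.074]),proj('w1',[.481,-.122,.048]));print(env.get_state()['orientation'])
E
```

```text
time: 1.1
position: [0.4661, -0.1479, 0.4047]
orientation: [3.141, -0.0, -0.997]
ft_force: [1.1, -1.7, 0.1]
gripper_width: 0.094
time: 1.52
position: [0.4655, -0.1498, 0.3543]
orientation: [3.14, 0.002, -0.996]
ft_force: [-1.2, 0.1, 0.6]
gripper_width: 0.094
[264.0712749  183.40984903] [265.69859267 177.74648852]
[ 3.14146454e+00  4.58132276e-04 -9.96628408e-01]
```

View pics/w1.png

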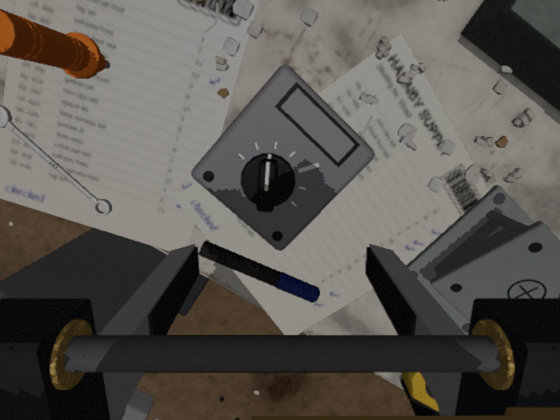

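The wrist view shows the knob skirt centre at about (267,181) and the bar nearly vertical in the picture with the pointer up. The marker and wrench lie clear, and the cross is at (527,292).

Run:
```python
from h import *
print(ray('w1',267,181,.048),ray('w1',266.5,183,.074))
a=ray('w1',269,156,.074);b=ray('w1',266.5,189,.074);print('bar',np.degrees(np.arctan2(*(a-b)[[1,0]])))
a=ray('w1',315,165,.041);print('long',np.degrees(np.arctan2(*(a-ray('w1',267,181,.048))[[1,0]])))
a=ray('w1',290,67,.041);b=ray('w1',373,153,.041);print('meter y',np.degrees(np.arctan2(*(a-b)[[1,0]])))
a=ray('w1',193,171,.041);b=ray('w1',278,249,.041);print('meter y',np.degrees(np.arctan2(*(a-b)[[1,0]])))
print('mark',ray('w1',527,292,.06)); crop('w1',170,50,390,260,3.2,'c2')
```

```text
[ 0.47925535 -0.12439958  0.048     ] [ 0.4822864  -0.12339513  0.074     ]
bar 28.039246845098976
long -39.89274779946855
meter y 79.22199569295543
meter y 78.4879342173362
mark [ 0.52259058 -0.36924319  0.06      ]
```

View pics/c2.png

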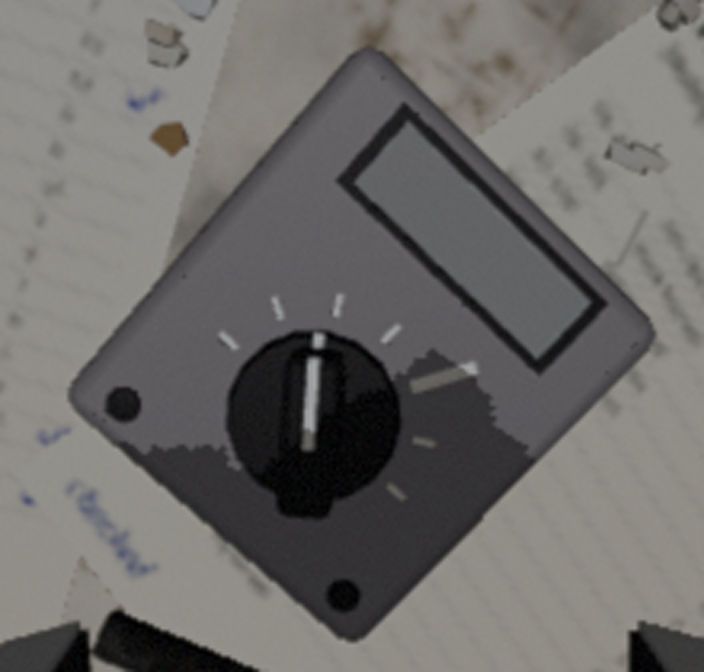

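```bash
python3 -m creep '[{"dx":10,"dy":17,"dz":0,"wx":0,"wy":0,"wz":-5,"fingers":70},{"dx":15.5,"dy":26,"dz":-20,"wx":0,"wy":0,"wz":-5,"fingers":50},{"dx":15.5,"dy":26,"dz":-50,"wx":0,"wy":0,"wz":-5,"fingers":50},{"dx":15.5,"dy":26,"dz":-80,"wx":0,"wy":0,"wz":-5,"fingers":50},{"dx":15.5,"dy":26,"dz":-95,"wx":0,"wy":0,"wz":-5,"fingers":50},{"dx":15.5,"dy":26,"dz":-102,"wx":0,"wy":0,"wz":-5,"fingers":50},{"dx":15.5,"dy":26,"dz":-102,"wx":0,"wy":0,"wz":-5,"fingers":50},{"dx":15.5,"dy":26,"dz":-102,"wx":0,"wy":0,"wz":-5,"fingers":30},{"dx":15.5,"dy":26,"dz":-102,"wx":0,"wy":0,"wz":-5,"fingers":5},{"dx":15.5,"dy":26,"dz":-102,"wx":0,"wy":0,"wz":-5,"fingers":0},{"dx":15.5,"dy":26,"dz":-102,"wx":0,"wy":0,"wz":-5,"fingers":0},{"dx":15.5,"dy":26,"dz":-102,"wx":0,"wy":0,"wz":-5,"fingers":0}]' 12;python3 -m creep '[{"dx":0,"dy":0,"dz":0,"wx":0,"wy":0,"wz":0,"fingers":0},{"dx":0,"dy":0,"dz":0,"wx":0,"wy":0,"wz":0,"fingers":0},{"dx":0,"dy":0,"dz":0,"wx":0,"wy":0,"wz":0,"fingers":0},{"dx":0,"dy":0,"dz":0,"wx":0,"wy":0,"wz":0,"fingers":0}]'
```

```text
time: 2.57
position: [0.4813, -0.1239, 0.2533]
orientation: [-3.141, -0.001, -1.084]
ft_force: [-0.1, 0.2, 0.1]
gripper_width: 0.0176
time: 2.9
position: [0.4815, -0.1242, 0.2531]
orientation: [-3.141, -0.001, -1.084]
ft_force: [0.5, -4.2, 7.3]
gripper_width: 0.014
```

```bash
python3 -m creep '[{"dx":0,"dy":0,"dz":0,"wx":0,"wy":0,"wz":-6,"fingers":0},{"dx":0,"dy":0,"dz":0,"wx":0,"wy":0,"wz":-12,"fingers":0},{"dx":0,"dy":0,"dz":0,"wx":0,"wy":0,"wz":-18,"fingers":0},{"dx":0,"dy":0,"dz":0,"wx":0,"wy":0,"wz":-24,"fingers":0},{"dx":0,"dy":0,"dz":0,"wx":0,"wy":0,"wz":-30,"fingers":0},{"dx":0,"dy":0,"dz":0,"wx":0,"wy":0,"wz":-36,"fingers":0},{"dx":0,"dy":0,"dz":0,"wx":0,"wy":0,"wz":-42,"fingers":0},{"dx":0,"dy":0,"dz":0,"wx":0,"wy":0,"wz":-48,"fingers":0},{"dx":0,"dy":0,"dz":0,"wx":0,"wy":0,"wz":-54,"fingers":0},{"dx":0,"dy":0,"dz":0,"wx":0,"wy":0,"wz":-60,"fingers":0},{"dx":0,"dy":0,"dz":0,"wx":0,"wy":0,"wz":-65,"fingers":0},{"dx":0,"dy":0,"dz":0,"wx":0,"wy":0,"wz":-69,"fingers":0}]'; python3 -m creep '[{"dx":0,"dy":0,"dz":0,"wx":0,"wy":0,"wz":0,"fingers":0},{"dx":0,"dy":0,"dz":0,"wx":0,"wy":0,"wz":0,"fingers":0},{"dx":0,"dy":0,"dz":0,"wx":0,"wy":0,"wz":0,"fingers":0},{"dx":0,"dy":0,"dz":0,"wx":0,"wy":0,"wz":0,"fingers":30},{"dx":0,"dy":0,"dz":0,"wx":0,"wy":0,"wz":0,"fingers":50},{"dx":0,"dy":0,"dz":0,"wx":0,"wy":0,"wz":0,"fingers":50},{"dx":0,"dy":0,"dz":0,"wx":0,"wy":0,"wz":0,"fingers":50},{"dx":0,"dy":0,"dz":30,"wx":0,"wy":0,"wz":0,"fingers":50},{"dx":0,"dy":0,"dz":60,"wx":0,"wy":0,"wz":0,"fingers":50},{"dx":-20,"dy":0,"dz":90,"wx":0,"wy":0,"wz":0,"fingers":90},{"dx":-40,"dy":0,"dz":110,"wx":0,"wy":0,"wz":0,"fingers":100},{"dx":-40,"dy":0,"dz":110,"wx":0,"wy":0,"wz":0,"fingers":100}]'
python3 - <<'E'
from h import *
snap('wrist','w2');print(proj('w2',[.481,-.124,.048]));u,v=proj('w2',[.481,-.124,.06]).astype(int);print(u,v)
u=max(u,100);v=max(v,90);crop('w2',u-100,v-90,u+100,v+90,3.2,'c3')
print(u-100,v-90)
E
```

```text
time: 3.9
position: [0.4811, -0.126, 0.2531]
orientation: [-3.139, -0.001, -2.295]
ft_force: [-1.9, -19.1, 5.6]
gripper_width: 0.0139
time: 4.9
position: [0.4394, -0.124, 0.3661]
orientation: [-3.138, 0.002, -2.289]
ft_force: [0.5, -0.4, 0.8]
gripper_width: 0.0635
[251.32924833 172.69334069]
250 174
150 84
```

View pics/c3.png

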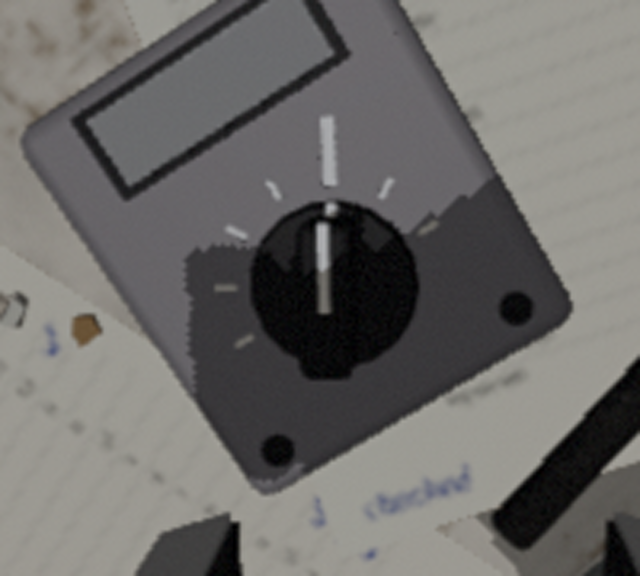

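The pointer line (crop (323,222)–(324,313)) is close to parallel with the long mark (crop (327,118)–(330,185)). I'll check that numerically.

Run:
```python
from h import *
P=lambda u,v,z: ray('w2',150+u/3.2,84+v/3.2,z)
an=lambda a,b: round(np.degrees(np.arctan2(*(a-b)[[1,0]])),2)
print('pointer',an(P(323,222,.074),P(324,313,.074)),'long',an(P(327,118,.041),P(330,185,.041)))
c=P(334,284,.048);print('c',c,'dot',an(P(331,209,.048),c),'long2',an(P(328,150,.041),c))
print('meter y',an(P(25,140,.041),P(400,0,.041)), an(P(268,492,.041),P(570,310,.041)))
for f,(u,v),z in [('top0',(220.5,209.5),.048),('top0',(216.5,206.5),.134)]: print(ray(f,u,v,z))
print(proj('w2',[.552,.152,.05]))
```

```text
pointer -41.77 long -39.7
c [ 0.47921561 -0.12597319  0.048     ] dot -39.98 long2 -38.74
meter y 68.24 80.85
[0.55641449 0.15044819 0.048     ]
[0.55816828 0.14905925 0.134     ]
[ -9.32957361 304.57757527]
```

The selector is on the index within about 2°. Now to the probe stand. I'll also take a closer look at the bracket's tilt in the scene picture.

```bash
python3 -m creep '[{"dx":5,"dy":20,"dz":5,"wx":0,"wy":0,"wz":5,"fingers":100},{"dx":15,"dy":50,"dz":5,"wx":0,"wy":0,"wz":10,"fingers":100},{"dx":25,"dy":85,"dz":5,"wx":0,"wy":0,"wz":15,"fingers":100},{"dx":34,"dy":120,"dz":5,"wx":0,"wy":0,"wz":20,"fingers":100},{"dx":44,"dy":155,"dz":5,"wx":0,"wy":0,"wz":25,"fingers":100},{"dx":54,"dy":190,"dz":5,"wx":0,"wy":0,"wz":30,"fingers":100},{"dx":63,"dy":225,"dz":5,"wx":0,"wy":0,"wz":35,"fingers":100},{"dx":72,"dy":255,"dz":5,"wx":0,"wy":0,"wz":41,"fingers":100},{"dx":77,"dy":274,"dz":5,"wx":0,"wy":0,"wz":41,"fingers":100},{"dx":77,"dy":274,"dz":5,"wx":0,"wy":0,"wz":41,"fingers":100},{"dx":77,"dy":274,"dz":5,"wx":0,"wy":0,"wz":41,"fingers":100},{"dx":77,"dy":274,"dz":5,"wx":0,"wy":0,"wz":41,"fingers":100}]'
python3 - <<'E'
from h import *
snap('wrist','w3');print(proj('w3',[.556,.150,.048]),proj('w3',[.556,.15,.134]))
a=cv2.imread('pics/w3.png')[:300,100:460]; 
b=cv2.resize(cv2.imread('pics/sc0.png')[145:220,325:415],None,fx=4,fy=4,interpolation=cv2.INTER_CUBIC)
cv2.imwrite('pics/c4.png',np.hstack([a,b]))
E
```

```text
time: 5.95
position: [0.5182, 0.1496, 0.3668]
orientation: [3.14, -0.0, -1.573]
ft_force: [-0.6, -0.0, 0.2]
gripper_width: 0.094
[281.91061418 163.82801754] [281.92611426 181.48028057]
```

View pics/c4.png

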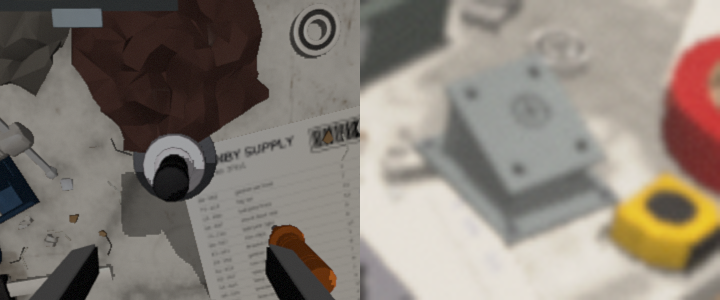

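Left half: the probe's top is at about w3 px (273,181) and the post at (273,163). Right half: the flange is on ribs and its tall side appears to be away from the robot, to be confirmed from close up.

Run:
```python
from h import *
g=cv2.cvtColor(cv2.imread('pics/w3.png'),cv2.COLOR_BGR2GRAY)
m=(g<45).astype(np.uint8);m[:130]=0;m[215:]=0;m[:,:240]=0;m[:,305:]=0
n,l,s,c=cv2.connectedComponentsWithStats(m)
print([(s[i],c[i].round(1)) for i in range(1,n) if s[i][4]>60])
w=(g[120:215,225:325]>150);ys,xs=np.nonzero(w);
ms=g[150:212:4,240:310:3];print(ms)
print(ray('w3',273,163,.048),ray('w3',273,182,.134))
```

```text
[(array([240, 130,  65,  23, 566], dtype=int32), array([266.7, 135.8])), (array([ 240,  155,   65,   47, 1641], dtype=int32), array([271.8, 180.4]))]
[[ 32  34  65 157 158 158 158 154 142 153 155 157 156 155 130 143 157 157
  158 158  87  60  62  62]
 [ 66  65 150 159 158 158 139 155 158 156  78  69  71 144 158 155 125 158
  158 158 130  55  62  63]
 [ 65  67 159 158 158 154 153 159  47   7   8   5   6   4  20 105 105 147
  158 158 158  94  58  63]
 [ 67 100 159 158 158 142 156  41  11  11   8  10   9  14   1  16  95 125
  147 158 158 140  52  58]
 [ 63 106 158 158 157 146 130  11   8   8   5   6  12   2  11   6  85  93
  139 159 155 140  31  34]
 [ 64  74 159 158 158 136   9  23  30  31  32  30  31  22  11   7  69  93
   87  88  92  83  33  33]
 [ 33  36 158 158 160  42  28  32  29  30  32  29  31  27  25  17  48  86
   96  93  93  60  36  30]
 [ 33  31  77 146 155  20  26  30  28  29  30  28  27  26  26  25  20  93
   93  92  93  34  32  29]
 [ 42  32  33  82 118  26  26  28  25  27  29  28  26  28  25  23  23  93
   95  94  45  34  34  56]
 [ 73  45  33  30  46  21  27  24  26  25  27  25  22  21  26  21  26  98
   92  38  33  32  81 147]
 [ 82  82  67  30  33  19  25  25  26  26  26  28  25  13   6   9  69  76
   32  32  31 134 146 146]
 [ 81  82  82  85  45  29  21  25  24  22  22   5   5  13   5  18  31  33
   29  75 146 142 141 141]
 [ 82  83  83  83  85  86  70  25  21  19   9   2   7   5  19  37  44  95
  147 141 129 125 136 119]
 [ 84  84  83  86  86  86  87  87  88  74  73  75  83  89  89  95 145 146
  145 140 127 135 144 143]
 [ 85  85  84  85  85  86  88  87  88  88  91  89  88  86  89  88 145 146
  145 145 141 140 141 141]
 [ 82  82  84  86  86  88  87  85  84  85  87  87  88  88  88  89 136 146
  146 146 133 134 133 142]]
[0.55672815 0.15773713 0.048     ] [0.55567738 0.15560032 0.134     ]
```

```bash
python3 -m creep '[{"dx":20,"dy":6.5,"dz":0,"wx":0,"wy":0,"wz":0,"fingers":100},{"dx":37,"dy":6.5,"dz":0,"wx":0,"wy":0,"wz":0,"fingers":80},{"dx":37,"dy":6.5,"dz":-20,"wx":0,"wy":0,"wz":0,"fingers":70},{"dx":37,"dy":6.5,"dz":-45,"wx":0,"wy":0,"wz":0,"fingers":70},{"dx":37,"dy":6.5,"dz":-70,"wx":0,"wy":0,"wz":0,"fingers":70},{"dx":37,"dy":6.5,"dz":-88,"wx":0,"wy":0,"wz":0,"fingers":70},{"dx":37,"dy":6.5,"dz":-93,"wx":0,"wy":0,"wz":0,"fingers":70},{"dx":37,"dy":6.5,"dz":-93,"wx":0,"wy":0,"wz":0,"fingers":70}]' 25
python3 - <<'E'
from h import *
snap('wrist','w4')
E
```

```text
time: 6.67
position: [0.555, 0.1558, 0.2736]
orientation: [3.139, -0.001, -1.574]
ft_force: [0.2, -0.2, 0.6]
gripper_width: 0.0655
```

View pics/w4.png

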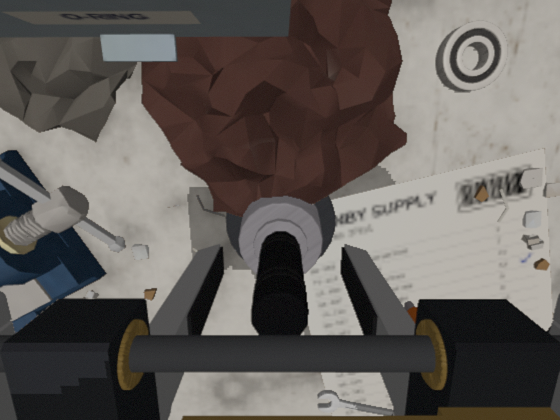

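The probe stands between the fingers at (280,290), with the stand's post centred at about (281,236). I'll close and lift.

```bash
python3 - <<'E'
from h import *
print(ray('w4',281.5,236,.048),proj('w4',[.555,.156,.048]))
E
python3 -m creep '[{"dx":0,"dy":0,"dz":0,"wx":0,"wy":0,"wz":0,"fingers":40},{"dx":0,"dy":0,"dz":0,"wx":0,"wy":0,"wz":0,"fingers":20},{"dx":0,"dy":0,"dz":0,"wx":0,"wy":0,"wz":0,"fingers":0},{"dx":0,"dy":0,"dz":0,"wx":0,"wy":0,"wz":0,"fingers":0},{"dx":0,"dy":0,"dz":0,"wx":0,"wy":0,"wz":0,"fingers":0},{"dx":0,"dy":0,"dz":0,"wx":0,"wy":0,"wz":0,"fingers":0},{"dx":0,"dy":0,"dz":0,"wx":0,"wy":0,"wz":0,"fingers":0},{"dx":0,"dy":0,"dz":0,"wx":0,"wy":0,"wz":0,"fingers":0},{"dx":0,"dy":0,"dz":0,"wx":0,"wy":0,"wz":0,"fingers":0}]' 25
```

```text
[0.55894319 0.15634499 0.048     ] [282.05496777 241.86180471]
time: 7.47
position: [0.5552, 0.1567, 0.2747]
orientation: [-3.142, 0.0, -1.572]
ft_force: [-0.0, -1.1, 1.9]
gripper_width: 0.0237
```

```bash
python3 -m creep '[{"dx":0,"dy":0,"dz":5,"wx":0,"wy":0,"wz":0,"fingers":0},{"dx":0,"dy":0,"dz":20,"wx":0,"wy":0,"wz":0,"fingers":0},{"dx":0,"dy":0,"dz":45,"wx":0,"wy":0,"wz":0,"fingers":0},{"dx":0,"dy":0,"dz":75,"wx":0,"wy":0,"wz":0,"fingers":0},{"dx":0,"dy":0,"dz":105,"wx":0,"wy":0,"wz":0,"fingers":0},{"dx":0,"dy":0,"dz":135,"wx":0,"wy":0,"wz":0,"fingers":0},{"dx":0,"dy":0,"dz":155,"wx":0,"wy":0,"wz":0,"fingers":0},{"dx":0,"dy":0,"dz":165,"wx":0,"wy":0,"wz":0,"fingers":0},{"dx":0,"dy":0,"dz":165,"wx":0,"wy":0,"wz":0,"fingers":0}]' 25;  python3 -m creep '[{"dx":-5,"dy":-20,"dz":0,"wx":0,"wy":0,"wz":0,"fingers":0},{"dx":-10,"dy":-50,"dz":0,"wx":0,"wy":0,"wz":0,"fingers":0},{"dx":-17,"dy":-85,"dz":0,"wx":0,"wy":0,"wz":0,"fingers":0},{"dx":-24,"dy":-120,"dz":0,"wx":0,"wy":0,"wz":0,"fingers":0},{"dx":-31,"dy":-155,"dz":0,"wx":0,"wy":0,"wz":0,"fingers":0},{"dx":-38,"dy":-190,"dz":0,"wx":0,"wy":0,"wz":0,"fingers":0},{"dx":-45,"dy":-225,"dz":0,"wx":0,"wy":0,"wz":0,"fingers":0},{"dx":-52,"dy":-260,"dz":0,"wx":0,"wy":0,"wz":0,"fingers":0},{"dx":-59,"dy":-295,"dz":0,"wx":0,"wy":0,"wz":0,"fingers":0},{"dx":-66,"dy":-330,"dz":0,"wx":0,"wy":0,"wz":0,"fingers":0},{"dx":-73,"dy":-365,"dz":0,"wx":0,"wy":0,"wz":0,"fingers":0},{"dx":-80,"dy":-400,"dz":0,"wx":0,"wy":0,"wz":0,"fingers":0}]'; python3 -m creep '[{"dx":-7,"dy":-35,"dz":0,"wx":0,"wy":0,"wz":0,"fingers":0},{"dx":-12,"dy":-70,"dz":0,"wx":0,"wy":0,"wz":0,"fingers":0},{"dx":-15,"dy":-100,"dz":0,"wx":0,"wy":0,"wz":0,"fingers":0},{"dx":-15,"dy":-118,"dz":0,"wx":0,"wy":0,"wz":0,"fingers":0},{"dx":-15,"dy":-125,"dz":0,"wx":0,"wy":0,"wz":0,"fingers":0},{"dx":-15,"dy":-125,"dz":0,"wx":0,"wy":0,"wz":0,"fingers":0},{"dx":-15,"dy":-125,"dz":0,"wx":0,"wy":0,"wz":0,"fingers":0},{"dx":-15,"dy":-125,"dz":0,"wx":0,"wy":0,"wz":0,"fingers":0}]'
python3 - <<'E'
from h import *
snap('wrist','w5');print(proj('w5',[.522,-.369,.06]))
E
```

```text
time: 8.22
position: [0.5553, 0.1568, 0.4416]
orientation: [-3.139, 0.001, -1.573]
ft_force: [0.2, 0.3, -1.1]
gripper_width: 0.024
time: 9.22
position: [0.4742, -0.2449, 0.438]
orientation: [3.14, 0.001, -1.573]
ft_force: [0.7, 0.2, -1.4]
gripper_width: 0.0235
time: 9.88
position: [0.4606, -0.3669, 0.4391]
orientation: [3.141, 0.001, -1.571]
ft_force: [0.1, -1.0, -1.1]
gripper_width: 0.0234
[284.85035501 133.40925289]
```

View pics/w5.png

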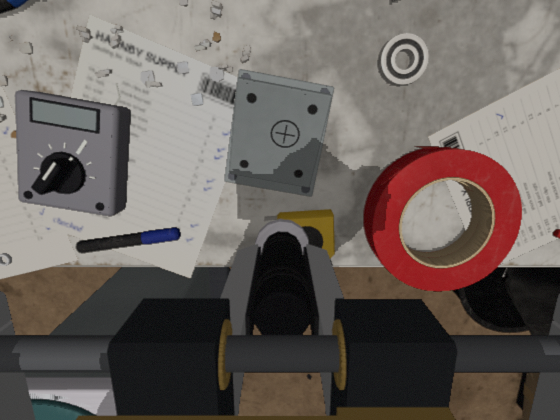

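w5 shows the cross at (285.5,133.5), as predicted. The holes are near (251,98), (313,109), (299,173) and (241,160), and the probe is held straight between the fingers. I'll get the slope direction by triangulating the holes against the scene view.

Run:
```python
from h import *
from scipy.optimize import least_squares
g=cv2.cvtColor(cv2.imread('pics/w5.png'),cv2.COLOR_BGR2GRAY)
H=[]
for u,v in [(251,98),(313,109),(299,173),(241,160)]:
    p=g[v-9:v+10,u-9:u+10].astype(float);w=np.clip(np.median(p)*.6-p,0,None);yy,xx=np.mgrid[v-9:v+10,u-9:u+10]
    H.append(((w*xx).sum()/w.sum(),(w*yy).sum()/w.sum()))
H.append((285.5,133.5));print(np.round(H,1))
S=[(353.5,167.5),(368.25,163),(380.25,182.5),(364.5,187.25),(367.5,172.5)]
X=[]
for h,s in zip(H,S):
    f=lambda p:np.r_[(proj('w5',p)-h),(proj('sc0',p)-s)]
    r=least_squares(f,[.52,-.37,.06]);X.append(r.x);print(r.x.round(4),r.fun.round(1))
X=np.array(X);n=np.linalg.svd(X-X.mean(0))[2][2];n*=np.sign(n[2]);print('free n',n,np.degrees(np.arccos(n[2])),np.degrees(np.arctan2(n[1],n[0])))
for az in range(0,360,10):
    a=np.radians(az);n=np.array([np.sin(.349)*np.cos(a),np.sin(.349)*np.sin(a),np.cos(.349)])
    m=ray('w5',*H[4],.06);P=[]
    for h in H:
        o=ray('w5',*h,0);q=ray('w5',*h,.1);d=q-o;P.append(o+d*((m-o)@n)/(d@n))
    P=np.array(P);e=np.array([proj('sc0',p) for p in P])-S;e-=e.mean(0)
    L=[np.linalg.norm(P[i]-P[(i+1)%4])*1e3 for i in range(4)];D=[np.linalg.norm(P[i]-P[i+2])*1e3 for i in range(2)]
    print(az,'rms',round(np.sqrt((e**2).mean()),2),np.round(L,1),np.round(D,1))
```

```text
[[251.2  97.6]
 [312.1 109. ]
 [298.  173.1]
 [243.8 163.4]
 [285.5 133.5]]
[ 0.5559 -0.3366  0.0724] [ 0.1  0.2 -0.7 -0.2]
[ 0.5457 -0.3956  0.0677] [ 0.   0.  -0.2 -0. ]
[ 0.478  -0.384   0.0394] [ 0.1  0.1 -0.2 -0. ]
[ 0.4893 -0.3244  0.0438] [ 0.   0.1 -0.2 -0. ]
[ 0.5218 -0.3697  0.0576] [ 0.  0. -0. -0.]
free n [-3.90651862e-01 -5.34187657e-04  9.20538341e-01] 22.995088950606203 -179.9216522891069
0 rms 4.41 [63.8 68.3 55.8 69.2] [92.2 89.9]
10 rms 4.38 [64.3 67.7 56.3 69.4] [93.1 89.3]
20 rms 4.31 [64.8 67.  57.1 69.5] [93.8 88.9]
30 rms 4.21 [65.4 66.3 57.9 69.3] [94.3 88.8]
40 rms 4.08 [66.  65.6 58.9 69.1] [94.4 89.1]
50 rms 3.91 [66.5 65.  59.9 68.8] [94.2 89.7]
60 rms 3.72 [66.8 64.6 60.8 68.6] [93.7 90.6]
70 rms 3.5 [66.8 64.5 61.6 68.5] [93.  91.8]
80 rms 3.25 [66.6 64.6 62.2 68.6] [92.2 93.1]
90 rms 2.99 [66.1 65.1 62.6 68.9] [91.4 94.4]
100 rms 2.7 [65.4 65.8 62.7 69.5] [90.7 95.5]
110 rms 2.4 [64.5 66.7 62.6 70.1] [90.2 96.4]
120 rms 2.09 [63.6 67.7 62.2 70.9] [90.1 96.9]
130 rms 1.77 [62.5 68.8 61.7 71.5] [90.3 97. ]
140 rms 1.44 [61.6 69.9 61.2 72. ] [90.9 96.7]
15
[... 283 characters left out ...]
rms 1.23 [61.6 70.7 60.8 68.1] [95.9 89. ]
220 rms 1.57 [62.4 69.9 61.1 66.8] [95.6 88.5]
230 rms 1.92 [63.2 69.1 61.3 65.7] [94.9 88.4]
240 rms 2.25 [64.  68.3 61.3 64.7] [94.  88.6]
250 rms 2.57 [64.6 67.7 61.2 64. ] [92.8 89.1]
260 rms 2.87 [65.  67.4 60.8 63.5] [91.6 89.8]
270 rms 3.16 [65.3 67.3 60.3 63.4] [90.4 90.6]
280 rms 3.42 [65.3 67.4 59.5 63.6] [89.4 91.4]
290 rms 3.66 [65.1 67.7 58.7 64. ] [88.7 91.9]
300 rms 3.86 [64.8 68.1 57.9 64.7] [88.3 92.3]
310 rms 4.04 [64.4 68.4 57.1 65.5] [88.3 92.4]
320 rms 4.18 [64.  68.8 56.4 66.4] [88.6 92.2]
330 rms 4.29 [63.7 68.9 55.9 67.3] [89.3 91.8]
340 rms 4.37 [63.6 68.9 55.6 68.1] [90.2 91.2]
350 rms 4.41 [63.6 68.7 55.6 68.7] [91.2 90.5]
```

The normal's azimuth is ≈170°, giving the turn wx −3.5, wy −19.7. I'll tilt and hover 25 mm off the mark.

```bash
python3 -m creep '[{"dx":-10,"dy":4,"dz":0,"wx":-0.9,"wy":-4.9,"wz":0,"fingers":0},{"dx":-20,"dy":8,"dz":0,"wx":-1.8,"wy":-9.9,"wz":0,"fingers":0},{"dx":-30,"dy":12,"dz":-5,"wx":-2.6,"wy":-14.8,"wz":0,"fingers":0},{"dx":-37,"dy":15,"dz":-20,"wx":-3.5,"wy":-19.7,"wz":0,"fingers":0},{"dx":-37,"dy":15,"dz":-40,"wx":-3.5,"wy":-19.7,"wz":0,"fingers":0},{"dx":-37,"dy":15,"dz":-60,"wx":-3.5,"wy":-19.7,"wz":0,"fingers":0},{"dx":-37,"dy":15,"dz":-80,"wx":-3.5,"wy":-19.7,"wz":0,"fingers":0},{"dx":-37,"dy":15,"dz":-95,"wx":-3.5,"wy":-19.7,"wz":0,"fingers":0},{"dx":-37,"dy":15,"dz":-105,"wx":-3.5,"wy":-19.7,"wz":0,"fingers":0},{"dx":-37,"dy":15,"dz":-105,"wx":-3.5,"wy":-19.7,"wz":0,"fingers":0},{"dx":-37,"dy":15,"dz":-105,"wx":-3.5,"wy":-19.7,"wz":0,"fingers":0}]'
python3 - <<'E'
from h import *
from scipy.spatial.transform import Rotation as R
snap('wrist','w6');snap('scene','sc6');snap('top','top6')
s=env.get_state();M=R.from_euler('xyz',s['orientation']).as_matrix();print(s['position'],M[:,2],M[:,0])
t=s['position']+.2667*M[:,2];c=s['position']+.2437*M[:,2];m=[.522,-.3692,.06]
for f in('w6','sc6','top6'):print(f,'tip',proj(f,t),'mark',proj(f,m),'grip',proj(f,s['position']+.18*M[:,2]))
def cr(f,s,w=70):
    u,v=(proj(f,t)).astype(int);print(f,u-w,v-w);a=cv2.imread('pics/'+f+'.png');a=cv2.copyMakeBorder(a,200,200,200,200,cv2.BORDER_CONSTANT)[v-w+200:v+w+200,u-w+200:u+w+200];return cv2.resize(a,(400,400),interpolation=cv2.INTER_CUBIC)
cv2.imwrite('pics/c6.png',np.hstack([cr('w6',0,100),cr('sc6',0,35)]))
E
```

```text
time: 10.85
position: [0.4234, -0.353, 0.3349]
orientation: [-2.797, -0.059, -1.582]
ft_force: [1.0, 0.2, -1.1]
gripper_width: 0.0232
[ 0.42347347 -0.35338064  0.33571946] [ 0.33802313 -0.06067283 -0.93918005] [-0.01183245 -0.99811491  0.06022148]
w6 tip [283.78688559 222.93281326] mark [281.27367779 214.2060187 ] grip [284.37590744 273.43894638]
sc6 tip [370.91270372 166.92056854] mark [367.42257844 171.93320705] grip [382.09866793 150.74830412]
top6 tip [414.20354071 224.80156512] mark [411.7293734  222.07148714] grip [420.29722707 235.28228026]
w6 183 122
sc6 335 131
```

View pics/c6.png

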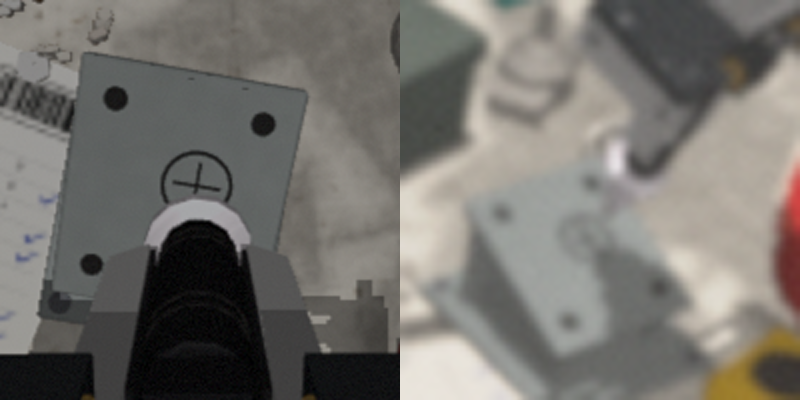

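The cross is at w6 (281,214.5), matching the prediction, and the collar is just in front of it. I'll use the collar's outline to find how the probe sits in the fingers.

Run:
```python
from h import *
from scipy.spatial.transform import Rotation as R
s=env.get_state();M=R.from_euler('xyz',s['orientation']).as_matrix()
im=cv2.imread('pics/w6.png');g=cv2.cvtColor(im,cv2.COLOR_BGR2GRAY)
print('col281',g[205:240,281]);print('row240',g[238,245:320])
th=np.linspace(0,2*np.pi,73)
for oy in(-3,-1.5,0,1.5,3):
    o=s['position']+M@[0,oy*1e-3,0];P=[]
    for h in(.2667-.048,.2667-.040):
        P+=[proj('w6',o+M@[.017*np.cos(a),.017*np.sin(a),h]) for a in th]
    P=np.array(P);k=P[abs(P[:,0]-P[:,0].mean())<1.5];print(oy,'top v',P[:,1].min().round(1),'u',P[:,0].min().round(1),P[:,0].max().round(1))
```

```text
col281 [ 95  82  71  64  62  56  47  50  40  25  32  44  54  77  94  98 120 166
 166 166 165 165 166 165 167 163 125  39   6   8  14  18  14  15  12]
row240 [ 99  98  97  98  98  98  98  99  99  99  96  92 139 153 153 150 151 153
 154 155 157 133  73  20   3  14  15  13  23  15  12   7   9  11   5   7
  15  10  11   7  13  11  10  11   9  17  14  13  14   9   1  49 137 158
 156 155 153 152 152 151 151 145 114  98 100 101 100 101 100 101  99 100
 100 101 100]
-3 top v 211.1 u 256.3 311.8
-1.5 top v 213.5 u 256.4 311.8
0 top v 215.8 u 256.4 311.7
1.5 top v 218.1 u 256.5 311.6
3 top v 220.4 u 256.5 311.6
```

Run:
```python
from h import *
from scipy.spatial.transform import Rotation as R
from scipy.optimize import least_squares
s=env.get_state();M=R.from_euler('xyz',s['orientation']).as_matrix()
g=cv2.cvtColor(cv2.imread('pics/w6.png'),cv2.COLOR_BGR2GRAY)
m=((g>128)).astype(np.uint8);m[:215]=0;m[245:]=0;m[:,:250]=0;m[:,312:]=0
out=np.array([(u,np.nonzero(m[:,u])[0].min()) for u in range(258,307) if m[:,u].sum()>3])
inn=np.array([(u,np.nonzero(m[:,u])[0].max()+.5) for u in range(270,294) if m[:,u].sum()>3])
print(out[::4].tolist(),inn[::4].tolist())
th=np.linspace(0,2*np.pi,181)
def hull(o,r,hs):
    return np.array([proj('w6',o+M@[r*np.cos(a),r*np.sin(a),h]) for h in hs for a in th])
def top(P,us):
    return np.array([P[abs(P[:,0]-u)<1.2][:,1].min() if (abs(P[:,0]-u)<1.2).any() else 300 for u in us])
# grip foot circle r=12 at collar top; fit ox,oy
from itertools import product
for name,obs,r,hs in(('grip',inn,.012,[.2187]),('collar',out,.017,[.2187,.2267]),('collar16',out,.016,[.2187,.2267])):
    best=min((np.abs(top(hull(s['position']+M@[x*1e-3,y*1e-3,0],r,hs),obs[:,0])-obs[:,1]).mean(),x,y) for x,y in product(np.arange(-3,3.1,.5),np.arange(-3,5.1,.5)))
    print(name,best)
```

```text
[[258, 235], [262, 230], [266, 226], [270, 224], [274, 223], [278, 222], [282, 222], [286, 222], [290, 223], [294, 225], [298, 227], [302, 230], [306, 238]] [[270.0, 234.5], [274.0, 232.5], [278.0, 230.5], [282.0, 230.5], [286.0, 231.5], [290.0, 232.5]]
grip (np.float64(0.3895762677259202), np.float64(-1.5), np.float64(2.5))
collar (np.float64(0.5086812904503085), np.float64(-1.5), np.float64(4.0))
collar16 (np.float64(0.3289650941492359), np.float64(-1.5), np.float64(3.0))
```

```bash
python3 -m creep '[{"dx":3,"dy":0,"dz":-5,"wx":0,"wy":0,"wz":0,"fingers":0},{"dx":5,"dy":0,"dz":-10,"wx":0,"wy":0,"wz":0,"fingers":0},{"dx":7,"dy":0,"dz":-15,"wx":0,"wy":0,"wz":0,"fingers":0},{"dx":8,"dy":0,"dz":-18.4,"wx":0,"wy":0,"wz":0,"fingers":0},{"dx":8,"dy":0,"dz":-18.4,"wx":0,"wy":0,"wz":0,"fingers":0},{"dx":8,"dy":0,"dz":-18.4,"wx":0,"wy":0,"wz":0,"fingers":0},{"dx":8,"dy":0,"dz":-18.4,"wx":0,"wy":0,"wz":0,"fingers":0}]'
python3 - <<'E'
from h import *
from scipy.spatial.transform import Rotation as R
from itertools import product
s=env.get_state();M=R.from_euler('xyz',s['orientation']).as_matrix();print(s['position'],M[:,2],s['ft_force'])
# w4 consistency
T=np.array([.5552,.156,.2742]);M4=R.from_euler('xyz',[3.139,-.001,-1.574]).as_matrix()
c=imaging.camera('scene');cv2.imwrite('pics/sc7.png',c['img'][:,:,::-1]);np.savez('pics/sc7.npz',K=c['camera_matrix'],T=c['world_to_cam'])
t=s['position']+.2667*M[:,2];print('tip',proj('sc7',t),'mark',proj('sc7',[.522,-.3692,.06]),'tip+2.5y',proj('sc7',t+M[:,1]*.0025))
a=cv2.imread('pics/w4.png')[190:350,200:360];b=cv2.imread('pics/sc7.png')[148:193,347:392]
cv2.imwrite('pics/c7.png',np.hstack([cv2.resize(x,(400,400),interpolation=cv2.INTER_CUBIC) for x in (b,a)]))
for y in(-3,0,3):
    print(y,[proj('w4',T+M4@[0,y*1e-3,0]+np.array(q)).round(1).tolist() for q in([.012,0,.056-.2742],[.017,0,.048-.2742],[.027,0,.048-.2742],[0,.027,.048-.2742])])
E
```

```text
time: 11.58
position: [0.4312, -0.3534, 0.3163]
orientation: [-2.797, -0.059, -1.583]
ft_force: [0.2, -0.9, -0.1]
gripper_width: 0.0236
[ 0.43115813 -0.35341628  0.31626134] [ 0.33684185 -0.05982152 -0.93965896] [ 0.1867899  -0.86643843 -0.10337059]
tip [368.00772266 170.66977466] mark [367.42257844 171.93320705] tip+2.5y [368.52557217 171.26613266]
-3 [[282.0, 222.7], [282.0, 211.2], [282.0, 195.5], [239.4, 237.2]]
0 [[282.0, 227.5], [282.0, 215.9], [282.0, 200.2], [239.6, 241.6]]
3 [[282.0, 232.2], [282.0, 220.5], [282.0, 205.0], [239.7, 246.1]]
```

View pics/c7.png

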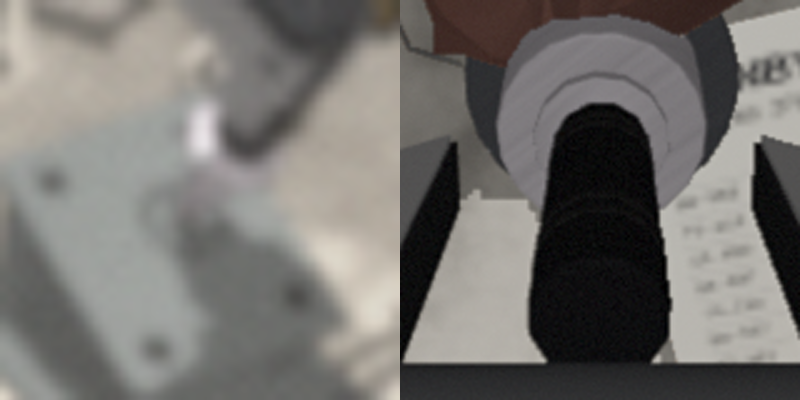

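In w4 the collar, the grip and the post all give the same ≈+2 mm tool-y offset that I have already applied. The scene crop shows the tip just above the cross within about 1 px. Next I advance along the normal and read averaged forces.

```bash
cat > f.py <<'E'
from h import *
F=[]
for i in range(8): imaging.camera('wrist');s=env.get_state();F.append(s['ft_force'])
n=np.array([-.3368,.0594,.9397]);F=np.array(F)@n;print('Fn',F.mean().round(2),F.std().round(2),'pos.n',(s['position']@n).round(4),s['position'].round(4),s['time'])
E
python3 f.py; python3 -m creep '[{"dx":0.7,"dy":-0.1,"dz":-2,"wx":0,"wy":0,"wz":0,"fingers":0},{"dx":1.4,"dy":-0.2,"dz":-3.8,"wx":0,"wy":0,"wz":0,"fingers":0},{"dx":1.4,"dy":-0.2,"dz":-3.8,"wx":0,"wy":0,"wz":0,"fingers":0}]'; python3 f.py;python3 -m creep '[{"dx":0.3,"dy":-0.1,"dz":-1,"wx":0,"wy":0,"wz":0,"fingers":0},{"dx":0.7,"dy":-0.1,"dz":-1.9,"wx":0,"wy":0,"wz":0,"fingers":0},{"dx":0.7,"dy":-0.1,"dz":-1.9,"wx":0,"wy":0,"wz":0,"fingers":0}]'; python3 f.py; python3 -m creep '[{"dx":0.3,"dy":-0.1,"dz":-1,"wx":0,"wy":0,"wz":0,"fingers":0},{"dx":0.7,"dy":-0.1,"dz":-1.9,"wx":0,"wy":0,"wz":0,"fingers":0},{"dx":0.7,"dy":-0.1,"dz":-1.9,"wx":0,"wy":0,"wz":0,"fingers":0}]'; python3 f.py
```

```text
Fn -0.81 0.45 pos.n 0.131 [ 0.4312 -0.3533  0.3163] 12.0333
time: 12.28
position: [0.4326, -0.3535, 0.3119]
orientation: [-2.798, -0.059, -1.583]
ft_force: [-0.0, 0.1, -2.0]
gripper_width: 0.0235
Fn -1.23 0.43 pos.n 0.127 [ 0.4326 -0.3536  0.3125] 12.6833
time: 12.93
position: [0.4333, -0.3537, 0.3105]
orientation: [-2.797, -0.059, -1.583]
ft_force: [0.0, 0.5, 0.5]
gripper_width: 0.0237
Fn 0.46 0.42 pos.n 0.1249 [ 0.4333 -0.3537  0.3106] 13.3333
time: 13.58
position: [0.434, -0.3538, 0.3085]
orientation: [-2.797, -0.059, -1.583]
ft_force: [-0.9, -2.5, 2.1]
gripper_width: 0.0239
Fn 0.9 0.43 pos.n 0.1229 [ 0.434  -0.3538  0.3087] 13.9833
```

Contact is at about pos.n 0.1258. The spring slope is ≈0.36 N/mm, so I need about 3 mm more.

```bash
python3 -m creep '[{"dx":0.3,"dy":-0.1,"dz":-0.9,"wx":0,"wy":0,"wz":0,"fingers":0},{"dx":0.7,"dy":-0.1,"dz":-1.9,"wx":0,"wy":0,"wz":0,"fingers":0},{"dx":0.7,"dy":-0.1,"dz":-1.9,"wx":0,"wy":0,"wz":0,"fingers":0}]'; python3 f.py; python3 -m creep '[{"dx":0.2,"dy":0,"dz":-0.6,"wx":0,"wy":0,"wz":0,"fingers":0},{"dx":0.4,"dy":-0.1,"dz":-1.1,"wx":0,"wy":0,"wz":0,"fingers":0},{"dx":0.4,"dy":-0.1,"dz":-1.1,"wx":0,"wy":0,"wz":0,"fingers":0}]'; python3 f.py
python3 - <<'E'
from h import *
from scipy.spatial.transform import Rotation as R
snap('wrist','w8');snap('scene','sc8');s=env.get_state();M=R.from_euler('xyz',s['orientation']).as_matrix();n=np.array([-.3368,.0594,.9397])
print('angle',np.degrees(np.arccos(-M[:,2]@n)))
for x,y in((0,0),(-1.5,2.3)):
    t=s['position']+M@[x*1e-3,y*1e-3,.2607];print(t,proj('sc8',t),proj('w8',t))
m=ray('w6',281,214.5,.06);print('mark w6',m,'proj sc',proj('sc8',m),proj('w8',m))
a=cv2.imread('pics/sc8.png')[155:190,350:385];b=cv2.imread('pics/w8.png')[130:290,200:360]
cv2.imwrite('pics/c8.png',np.hstack([cv2.resize(x,(400,400),interpolation=cv2.INTER_CUBIC) for x in (a,b)]))
E
```

```text
time: 14.23
position: [0.4347, -0.3539, 0.3066]
orientation: [-2.797, -0.059, -1.583]
ft_force: [-1.3, -2.1, 2.3]
gripper_width: 0.0238
Fn 2.13 0.52 pos.n 0.1209 [ 0.4347 -0.3539  0.3068] 14.6333
time: 14.88
position: [0.4351, -0.354, 0.3056]
orientation: [-2.797, -0.059, -1.583]
ft_force: [0.2, -1.5, 2.4]
gripper_width: 0.0236
Fn 2.21 0.33 pos.n 0.1197 [ 0.4351 -0.3539  0.3057] 15.2833
angle 0.07054006649557688
[ 0.52288657 -0.36957241  0.06068942] [367.33303547 171.56968335] [282.71453781 225.87779193]
[ 0.52073926 -0.36809503  0.05982549] [367.4661033  172.32167322] [280.67512019 228.85218255]
mark w6 [ 0.52175827 -0.36897142  0.06      ] proj sc [367.42902783 172.00140471] [281.86045981 227.45095285]
```

View pics/c8.png

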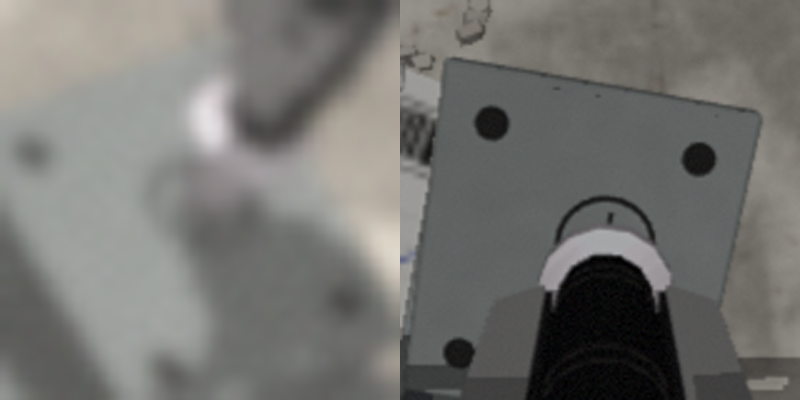

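Both estimates of the tip's position, with and without the offset, lie within about 1.5 mm of the cross. The force is ≈3.3 N, which means about 6 mm of push, and the axis is within 0.1° of the estimated normal. I'm handing in.

```bash
python3 -c "
from cell import env
s=env.get_state();print(s['time'],abs(s['qd']).max(),s['gripper_width']);print(env.hand_in())"
```

```text
15.3833 0.0017120581486012349 0.02372036986761517
the job is handed in; nothing more can be done
None
```

I turned the selector to the long index mark and let it go. I then lifted the black probe out of its stand and left it pressed, at rest, on the centre of the ringed cross. The job was handed in at 15.4 s of the allowed 48 s. No verdict came back.

- **Selector:** the last close picture showed the pointer 1–2° from the long mark (the limit is 5.7°). I did not look again after lifting the probe.
- **Tip position:** the estimate is within about 1.5 mm of the cross centre. The tip itself was hidden by the collar in the wrist camera, and the scene camera only confirms the position to about 3 mm.
- **Squareness:** the probe's axis is 0.1° from the face normal as I estimated it from the bolt holes. Free triangulation of the same holes gave a slope of 23° instead of the stated 20°, and I used 20°.
- **Pressing:** about 3.3 N, which is roughly 6 mm of tip travel. The travel since first contact agrees, at about 6.1 mm.
- **Disagreement:** one early reading by eye put the probe 3.5 mm off-centre in the fingers one way. A later outline fit put it about 2 mm off the other way; a second image agreed with the fit, so I used the fit.
- **Bystanders:** the arm had no planned contact with any of them, and I saw none moved in the later pictures. I did not measure their positions.

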